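# Pump the loading lift and feed the cartridge into the analyser

### The job

Hold the lift's handle and pump it, feeling gently for the stop at each end of the stroke, until the tray that carries the cartridge is level with the analyser's deck and no higher. Then let go of the handle and push the cartridge gently along, off the tray and over the deck, until it is fully home against the stop inside the bay. Do not force the handle, do not lift the tray directly, and leave the other things on the bench alone.

Things in the scene. Friction and masses are not known exactly. Their poses are not given: they have to be found in the camera images.
- station: Fixed loading station. Origin on the bench under the lift's middle, z up; all here is in its frame. From its +y to -y: lever, lift with tray, white deck, white analyser (340 x 320 mm, 360 high, face at y = -165 mm with a mouth 62 wide, 50 high). The cartridge travels to -y.
- tray: The lift's tray, 76 x 124 mm (long along station y), origin at the middle of its top face; open at both y ends, rails 10 high, 58 apart, along y. Moves only up and down; a pawl holds it at each 12 mm step. One full stroke lifts it one step (2 to 3 mm over, then it settles back). It starts 2 to 4 steps below the deck, rests within 2 mm of deck height when level, and cannot be lowered again.
- deck_edge (a point): Middle of the deck's top edge nearest the tray (y = -67 mm), at the deck's height, 190 mm over the bench. The deck runs from here to the analyser's mouth; grey rails 12 high and 54 apart, flared at this end, guide the cartridge.
- bay_stop (a point): The stop: the face of a rubber buffer 30 mm inside the mouth, this point at its foot at deck height. The cartridge is home when its front end rests against it; pressed, the buffer yields 1 mm per 2 N, up to 12 mm, and pushes back as far as its free face.
- handle_grip (a point): Middle of the lever's rubber grip: a level bar 16 mm thick, 75 long, parallel to station x; pinch it from above, fingers closing along station y. It turns easily in the fingers, so the gripper need not tilt. Its steel arm joins 55 mm from here towards +x. It lies 90 to 180 mm over the bench and swings on a 135 mm radius about the hinge. Down lifts the tray.
- handle: The lever's arm and grip; origin on its level hinge axis (along station x), 85 mm up. Stroke between two rubber stops: 0.40 rad (54 mm at the grip); its height differs each day by up to 32 mm, and it starts anywhere: feel both stops. A stroke counts only within 3 mm of each: first up, then down. Load 2 to 8 N down, 1 to 5 N up; the stops push back 4 to 6 N per mm. Lean no harder than 15 N or so.
- stops: Two black rubber bumpers 12 mm thick, one above the other on the lift, that end the lever's stroke up and down. They sit at half the grip's radius, so they feel twice the force at the grip; over 56 N (28 N more at the grip than the load takes) counts as forcing. Origin as the station's.
- cartridge: White cartridge 44 wide, 100 long (its y, along station y), 36 high, 160 g, on two round-nosed runners; origin under its middle. Lies on the tray between the rails. Slides with 1 to 3 N; never push it with more than 20 N.
- specimen_jar: Bystander: clear jar with a lid, 48 wide, 65 high; origin under its middle
- mouse: Bystander: round black computer mouse 62 wide, 32 high; origin under its middle
- reagent_bottle: Bystander: white bottle 52 wide, 110 high; origin under its middle
- tube_rack: Bystander: grey rack 60 x 130 mm with four capped tubes, 84 high; origin under its middle
- slide_box: Bystander: cardboard box 50 x 85, 30 high; origin under its middle
- marker: Bystander: black marker pen 120 long, 14 thick; origin at the middle of its underside
- weigh_cup: Bystander: open white cup 64 wide, 50 high; origin under its middle
Mind the look-alikes: they are no part of the job. What is shaped like the cartridge but purple is not meant.

How it is judged:
On the way, in this order (a step that is already met when the one before it is completed fails the run):
1. the tray stands level with the deck, the cartridge still wholly on it (z of tray in the frame of station between 0.187 and 0.195 m and y of cartridge in the frame of station above -0.03 m and contact force between the fingers and cartridge below 0.5 N), for 0.3 s.
2. the cartridge is home against the stop in the bay (y of cartridge in the frame of station below -0.141 m), for 0.2 s.
At the end, for the whole second after the job is handed in: The cartridge lies flat and still on the deck, its front end within 4 mm of the stop in the bay, and the tray stands level with the deck (3 mm below to 5 mm above it) (z of tray in the frame of station between 0.187 and 0.195 m and y of cartridge in the frame of station below -0.141 m and z of cartridge in the frame of station below 0.193 m and angle between cartridge's own z axis and vertical below 0.06 rad and linear speed of cartridge below 0.01 m/s); the robot touches nothing.
It fails at once if the tray is raised past the deck (more than 8 mm above it) (z of tray in the frame of station above 0.198 m).
It fails at once if the handle is forced against a stop (28 N at the grip, which is 56 N on the bumper) (contact force between stops and anything else above 56 N).
It fails at once if the cartridge is pushed with more than 20 N (contact force between the fingers and cartridge above 20 N).
It fails at once if the tray is lifted or pressed directly (over 8 N) (contact force between any of the fingers, the arm and tray above 8 N).
It fails at once if a bystander is moved more than 30 mm (distance of any of specimen_jar, mouse, reagent_bottle, tube_rack, slide_box, marker, weigh_cup from where it was at the start of the episode above 0.03 m).
It also fails if it takes over 72 s, if anything falls off the work surface, if the arm or the gripper's body presses on something with over 40 N, if the wrist force passes 120 N, or if a joint passes its speed limit or range.

### The arm

A 6-joint arm with a two-finger parallel gripper is mounted at the origin on the work surface. World frame = base frame: x ahead of the robot, y to its left, z up, the work surface at z = 0. Lengths are in m, angles in rad, forces in N, time in s.
With the tool pointing down it reaches from about 0.325 to 0.75 m from the base axis. Payload 7.6 kg.
Tool frame: the origin (TCP) lies midway between the tips of the shut fingers; the grasp point (between the pads) lies 19 mm behind it (ctrl.grasp_offset is the distance from the TCP to the grasp point, in m); z points along the fingers, y is the direction in which the jaws open and shut (so a half turn about z gives the same grasp; the last joint's range is limited). The gripper opens to 85 mm and grips with 20 to 120 N. Pads are 22 mm wide; open, the fingers measure 114 mm over their backs; the gripper's body (76 mm by 85 mm) begins 54 mm behind the grasp point. The pads swing forward as they close: fully open they stand 13 mm farther back than shut.
Start: joints at [1.175, 0.052, 1.401, -0, 1.689, -0.07], TCP at [0.168, 0.497, 0.231] pointing down, gripper open.
Joint ranges: [-2.9, 2.9], [-0.91, 2.17], [0.12, 2.37], [-1.06, 4.2], [0.26, 2.73], [-2.93, 2.93]. Speed limits (rad/s): [2.57, 2.57, 3.01, 3.14, 3.14, 3.14].

### API

Orientations are given as a rotation vector (axis times angle).
In Python, from station import ctrl gives the robot as it stands.
- The arm moves only by the shell command python3 -m jog 'ROWS'. ROWS is JSON, a list of rows, each a list of 5 numbers: the closure in counts, from 0 (fully open) to 255 (shut), then the shift along the tool's x, y, z in mm, then the turn about the tool's z in rad. In form: [[gripper, tx, ty, tz, twist], ...]. A call has 1 to 10 rows; each row is the pose to reach, as a shift and turn from the pose commanded when the call began, along the tool's axes at that moment; what a row does not reach only later rows make up. A row lasts 1/10 s, in which the tool goes at most 50 mm and 8.59 degrees, less where a joint would pass 70% of its speed; a pose out of reach is approached as far as the arm can. A call with a gripper value outside its range is refused whole. The fingers move at their own pace and stop on an object; the grip force is fixed at half the most. Time passes only in rows, so rows that repeat a pose let the fingers close. It gives the time, the measured TCP pose, the force and the opening at its end, in the units of the state.
- ctrl.sense(): the state, without advancing time (a new reading comes with each control period).
- ctrl.grab_frame(name): name is "scene" or "top" or "wrist"; returns a dict with "image" (420x560x3 uint8, red, green, blue), "K" (3x3 intrinsics, pixels), "R" (3x3) and "t" (3): a world point X has camera coordinates R X + t. Camera axes: x right, y down, z forward; pixel columns grow to the right and rows downward; lengths in m; the calibration is good to about 2 mm. A picture is of the moment at which its call begins. There is no depth.
- ctrl.hand_in(): hands the job in, once; it reports no verdict.
Trained networks look in a picture, given as the dict that the camera call returned (one of the last four; its "shot" number tells which), for a name from the list of things; names that differ only in an ending like _2 or _b are one class to them, and where a whole thing is asked for, a point or a joint stands for the part that bears it (a point fixed in the world has none). Each returns a list of dicts, best first, with "p" (0 to 1); they miss things now and then, are a little off and sometimes report something else, mostly with a low value. They report only what shows in the picture. A call takes as long as a camera call. They do not tell look-alikes from the thing itself.
- ctrl.masks_of(picture, query): "pixels" (420x560 bool, what is visible of it) and "position" ([column, row] in pixels, amid what is visible of it).
- ctrl.landmark_of(picture, query): "position" ([column, row] in pixels: a listed point, or the origin of a listed thing).
The state is a dict: "time_s": time; "q": joint angles; "joint_velocities": joint speeds; "joint_torque": joint torques, N m; "eef_pos": TCP position; "tool_rot": TCP orientation; "force": force on the tool from outside, world axes, zero at the start; "torque": the same for the moment, N m; "opening": finger opening in m.
Only numpy, scipy, OpenCV 4.12 (cv2) and the standard library are available. Lean on these libraries where they do the work, as an engineer would, in place of code of your own. Each camera call takes 0.05 s, during which the arm holds its last target. There are 200 camera calls.

## Working session

There is one attempt and no reset: what is moved stays moved. The work goes in short steps, Python scripts to look and compute and a shell command to move; the robot and the scene stay as the last step left them, time stands still between calls to the robot, and variables do not carry over. Pictures are saved under pics/ and viewed, about 8 in all and at most 12, crops included, and the job is handed in when it is done.

```bash
mkdir -p pics; ls; cat > h.py <<'E'
import numpy as np, cv2
from station import ctrl
def save(f,n,crop=None,s=1):
    im=f["image"][:,:,::-1]
    if crop: a,b,c,d=crop; im=im[b:d,a:c]
    cv2.imwrite(f"pics/{n}.png",cv2.resize(im,None,fx=s,fy=s,interpolation=cv2.INTER_CUBIC))
def ray(f,p):
    d=f["R"].T@np.linalg.solve(f["K"],[p[0],p[1],1.]); return -f["R"].T@f["t"],d/np.linalg.norm(d)
def atz(f,p,z):
    o,d=ray(f,p); return o+d*(z-o[2])/d[2]
def proj(f,X):
    c=f["K"]@(f["R"]@np.asarray(X,float)+f["t"]); return c[:2]/c[2]
def tri(L):
    A=np.zeros((3,3));b=np.zeros(3)
    for f,p in L:
        o,d=ray(f,p);P=np.eye(3)-np.outer(d,d);A+=P;b+=P@o
    X=np.linalg.solve(A,b); return X,[np.round(proj(f,X)-p,1).tolist() for f,p in L]
E
python3 - <<'E'
from h import *
np.set_printoptions(precision=3,suppress=True)
F={n:ctrl.grab_frame(n) for n in("scene","top")}
cv2.imwrite("pics/a.png",np.vstack([F[n]["image"][:,:,::-1] for n in F])[:, :] if 0 else cv2.resize(np.hstack([F[n]["image"][:,:,::-1] for n in F]),None,fx=.71,fy=.71))
save(F["scene"],"s",None,1.4);save(F["top"],"t",None,1.4)
for q in["station","deck_edge","bay_stop","handle_grip","handle","cartridge","tray","stops"]:
    r={n:ctrl.landmark_of(F[n],q) for n in F}
    print(q,{n:[(np.round(x["position"],1).tolist(),round(x["p"],2)) for x in r[n][:3]] for n in r})
    if r["scene"] and r["top"]: print("   ",*tri([(F[n],r[n][0]["position"]) for n in F]))
for n in F: print(n, -F[n]["R"].T@F[n]["t"],F[n]["R"][2])
s=ctrl.sense();print(s["eef_pos"],s["tool_rot"],s["force"],s["time_s"])
E
```

```text
pics
station {'scene': [([232.5, 218.6], 0.95)], 'top': [([320.9, 225.2], 0.92)]}
    [0.515 0.027 0.004] [[0.1, 0.0], [0.1, -0.1]]
deck_edge {'scene': [([197.0, 155.5], 0.68)], 'top': [([360.8, 211.4], 0.71)]}
    [ 0.51  -0.042  0.182] [[0.0, 0.0], [0.0, -0.0]]
bay_stop {'scene': [([149.9, 129.9], 0.79)], 'top': [([357.2, 167.4], 0.4)]}
    [ 0.584 -0.043  0.308] [[16.2, 2.2], [12.8, -8.2]]
handle_grip {'scene': [([321.9, 200.3], 0.79), ([229.6, 175.2], 0.53)], 'top': [([230.7, 231.3], 0.94)]}
    [0.486 0.234 0.132] [[1.6, 0.1], [1.5, -0.5]]
handle {'scene': [([259.5, 213.4], 0.82)], 'top': [([290.3, 214.6], 0.65)]}
    [0.529 0.104 0.078] [[-0.4, -0.0], [-0.4, 0.1]]
cartridge {'scene': [([425.8, 285.0], 0.75), ([341.9, 187.6], 0.73)], 'top': [([132.9, 230.5], 0.98), ([322.5, 209.2], 0.59), ([240.2, 310.9], 0.58)]}
    [0.519 0.486 0.001] [[1.6, 0.0], [1.4, -0.3]]
tray {'scene': [([225.3, 174.3], 0.75)], 'top': [([328.0, 211.7], 0.6)]}
    [0.517 0.025 0.158] [[-0.1, -0.0], [-0.1, 0.0]]
stops {'scene': [], 'top': []}
scene [1.092 0.389 0.878] [-0.582 -0.236 -0.778]
top [0.302 0.138 1.202] [ 0.201 -0.001 -0.98 ]
[0.168 0.497 0.231] [0.51 3.1  0.  ] [0.149 0.315 0.4  ] 0.9
```

View pics/s.png

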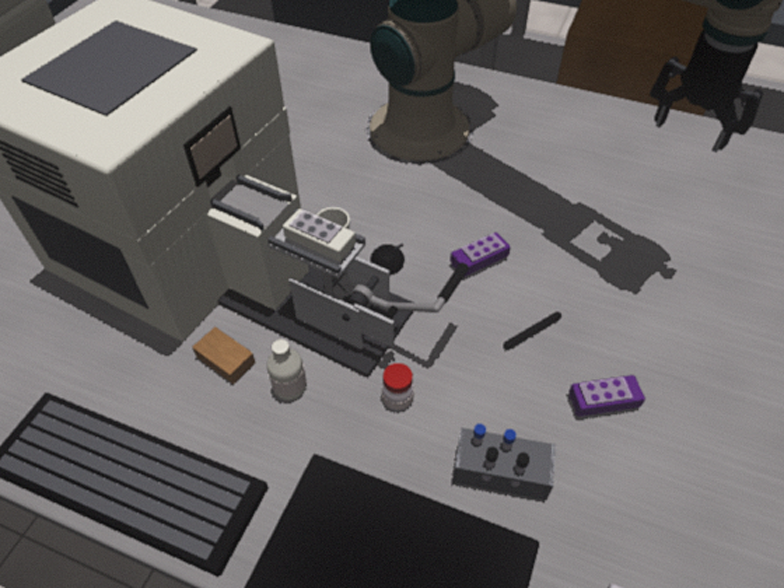

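View pics/t.png

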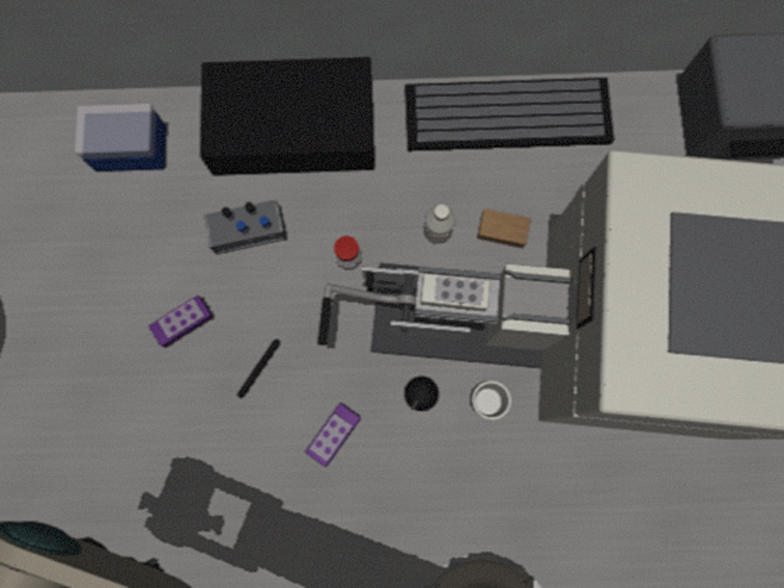

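The scene picture shows the white cartridge on the tray at raw pixel (229,165), and the lever grip at (322,202). The top picture shows the same two at (325,208) and (231,230).

Look-alikes:
- **Cartridge:** purple copies in scene at (343,180) and (433,281), and in top at (130,229) and (238,310). I choose the white one on the tray.
- **Grip:** the black marker, top (185,262), and the mouse. I choose the bar on the steel arm.

```bash
cat >> h.py <<'E'
from scipy.optimize import least_squares
def rt(p,X): c,s=np.cos(p[2]),np.sin(p[2]); return np.array([p[0]+c*X[0]-s*X[1],p[1]+s*X[0]+c*X[1],X[2]])
def inv(p,X): c,s=np.cos(p[2]),np.sin(p[2]); d=np.array(X)[:2]-p[:2]; return np.array([c*d[0]+s*d[1],-s*d[0]+c*d[1],X[2]])
E
python3 - <<'E'
from h import *
np.set_printoptions(precision=3,suppress=True)
F={n:ctrl.grab_frame(n) for n in("scene","top")}
M=dict(station=(0,0,0),deck_edge=(0,-.067,.19),bay_stop=(0,-.195,.19))
obs=[]
for q in M:
    for n in F:
        r=ctrl.landmark_of(F[n],q)
        if r: obs.append((q,n,r[0]["position"],r[0]["p"]))
res=lambda p:np.concatenate([proj(F[n],rt(p,M[q]))-z for q,n,z,_ in obs if (q,n)!=("bay_stop","top")])
s=least_squares(res,[.515,.027,-.07],loss="soft_l1");p=s.x;print("fit",p,s.fun)
T=F["top"]
for a,b,z in[((612,152),(601,415),.36),((372,351),(540,366),.01),((503,265),(570,272),.202)]:
    A,B=atz(T,np.array(a)/1.4,z),atz(T,np.array(b)/1.4,z);d=B-A;print("line",A,B,np.arctan2(d[1],d[0]))
# corners of cartridge etc
for q in["handle_grip","handle","tray"]:
    X,e=tri([(F[n],ctrl.landmark_of(F[n],q)[0]["position"]) for n in F]);print(q,X,inv(p,X),e)
L=[]
for n in F:
    for m in ctrl.masks_of(F[n],"handle_grip")[:2]: 
        c=np.argwhere(m["pixels"]);print(n,m["position"],m["p"],len(c),c.min(0),c.max(0))
save(T,"crop",(200,160,420,270),3.5)
save(F["scene"],"crop2",(140,110,360,270),3.5)
E
```

```text
fit [ 0.521  0.028 -0.109] [-3.245 -0.742 -2.97  -1.758  0.94   0.102  1.269  1.794  0.092  1.237]
line [ 0.659 -0.161  0.36 ] [ 0.325 -0.115  0.36 ] 3.0049451093424024
line [0.456 0.164 0.01 ] [ 0.42  -0.123  0.01 ] -1.693728630844966
line [ 0.553 -0.038  0.202] [ 0.539 -0.136  0.202] -1.7127679888360323
handle_grip [0.489 0.239 0.138] [-0.055  0.207  0.138] [[1.0, 0.0], [0.9, -0.3]]
handle [0.527 0.106 0.086] [-0.002  0.078  0.086] [[-0.6, -0.1], [-0.5, 0.2]]
tray [0.521 0.028 0.171] [-0.    -0.     0.171] [[2.7, 0.3], [2.3, -1.1]]
scene [301.4, 214.6] 0.94 592 [188 252] [222 332]
top [236.8, 216.2] 0.77 644 [203 227] [246 297]
```

View pics/crop.png

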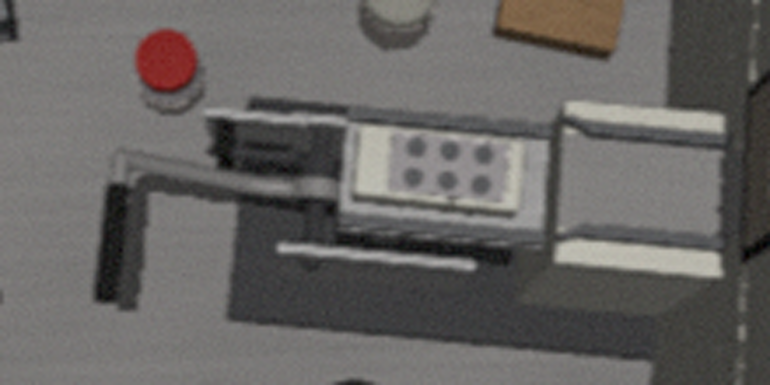

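Line fits give a station yaw of about -0.13. The grip sits at about (0.489, 0.239, 0.138), and its radius about the hinge comes out at 139 mm against 135 given, so the numbers agree. The crop confirms the black bar on the steel arm and the white cartridge on the tray.

```bash
python3 -m jog '[[0,-40,-15,0,-0.1],[0,-85,-30,0,-0.2],[0,-130,-47,0,-0.2],[0,-175,-64,0,-0.2],[0,-220,-80,0,-0.2],[0,-265,-97,0,-0.2],[0,-310,-113,0,-0.2],[0,-350,-128,0,-0.2],[0,-387,-141,0,-0.2],[0,-387,-141,0,-0.2]]'; python3 - <<'E'
from h import *
from scipy.spatial.transform import Rotation as R
np.set_printoptions(precision=3,suppress=True)
s=ctrl.sense();print(s["eef_pos"],R.from_rotvec(s["tool_rot"]).as_matrix(),s["force"],s["time_s"])
f=ctrl.grab_frame("wrist");save(f,"w",None,1.2)
print([(x["position"],x["p"]) for x in ctrl.landmark_of(f,"handle_grip")], proj(f,(.489,.239,.138)))
for x in ctrl.landmark_of(f,"handle_grip")[:1]:print(atz(f,x["position"],.138))
E
```

```text
time_s: 2.7
eef_pos: [0.4922, 0.2368, 0.2307]
tool_rot: [0.206, 3.135, -0.002]
force: [-0.4, 1.0, 0.9]
opening: 0.0853
[0.492 0.237 0.231] [[-0.991  0.131 -0.   ]
 [ 0.131  0.991 -0.001]
 [-0.    -0.001 -1.   ]] [-0.368  0.991  0.897] 2.7
[([278.4, 212.2], 0.89)] [281.435 211.204]
[0.489 0.237 0.138]
```

View pics/w.png

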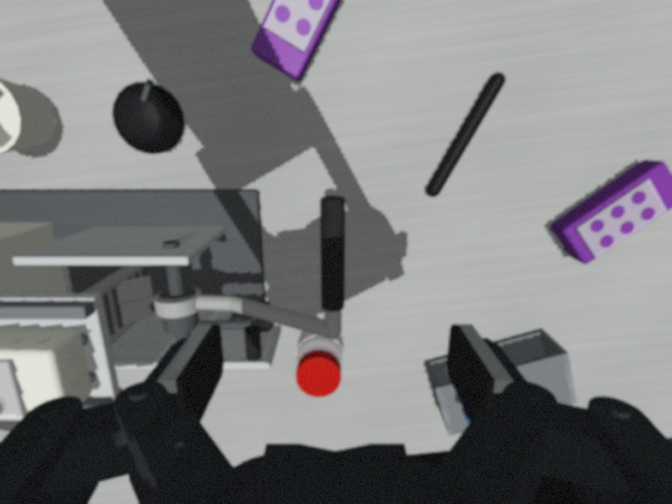

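The wrist picture shows the grip bar parallel to the fingers and centred between them, at picture pixel (333,252). The shoulder where the arm joins is below it at (333,325). Next I descend and grip.

```bash
python3 -m jog '[[0,2,2,40,0],[0,2,2,80,0],[0,2,2,108,0],[0,2,2,112,0],[255,2,2,112,0],[255,2,2,112,0],[255,2,2,112,0],[255,2,2,112,0],[255,2,2,112,0],[255,2,2,112,0]]'
```

```text
time_s: 3.85
eef_pos: [0.4884, 0.2375, 0.1181]
tool_rot: [0.202, 3.135, -0.015]
force: [4.3, -19.4, -4.9]
opening: 0.0139
```

```bash
python3 -m jog '[[255,0,-2,0,0],[255,0,-2,0,0],[255,0,-2,0,0]]'
```

```text
time_s: 4.15
eef_pos: [0.488, 0.2372, 0.1183]
tool_rot: [-0.201, -3.135, 0.009]
force: [3.7, -11.6, -5.4]
opening: 0.0138
```

```bash
python3 -m jog '[[255,0,-4,-3,0],[255,0,-6,-6,0],[255,0,-8,-10,0],[255,0,-8,-10,0]]'
```

```text
time_s: 4.55
eef_pos: [0.4863, 0.2324, 0.1298]
tool_rot: [-0.198, -3.135, -0.001]
force: [-1.4, 0.6, -5.0]
opening: 0.0139
```

```bash
python3 -m jog '[[255,0,-2,-4,0],[255,0,-5,-8,0],[255,0,-5,-8,0]]'
```

```text
time_s: 4.85
eef_pos: [0.4862, 0.2282, 0.1385]
tool_rot: [0.196, 3.134, 0.004]
force: [-0.4, 4.9, -2.7]
opening: 0.014
```

```bash
python3 -m jog '[[255,0,-1,-3,0],[255,0,-3,-6,0],[255,0,-3,-6,0]]'
```

```text
time_s: 5.15
eef_pos: [0.4856, 0.2251, 0.1443]
tool_rot: [0.197, 3.135, 0.003]
force: [-0.5, 4.3, -2.6]
opening: 0.0134
```

```bash
python3 -m jog '[[255,0,-2,-3,0],[255,0,-3.5,-6,0],[255,0,-3.5,-6,0]]'
```

```text
time_s: 5.45
eef_pos: [0.4853, 0.2215, 0.1504]
tool_rot: [0.197, 3.134, 0.003]
force: [-1.3, 5.2, -1.6]
opening: 0.0137
```

```bash
python3 -m jog '[[255,0,-1.5,-2.5,0],[255,0,-3,-5,0],[255,0,-3,-5,0]]'
```

```text
time_s: 5.75
eef_pos: [0.4847, 0.2186, 0.1548]
tool_rot: [0.196, 3.135, 0.003]
force: [-0.7, 6.3, -3.0]
opening: 0.0139
```

```bash
python3 -m jog '[[255,0,-1.5,-2,0],[255,0,-3,-3.5,0],[255,0,-3,-3.5,0]]'
```

```text
time_s: 6.05
eef_pos: [0.4841, 0.2169, 0.1569]
tool_rot: [-0.194, -3.135, -0.006]
force: [4.1, 13.2, -11.5]
opening: 0.0135
```

```bash
cat > arc.py <<'E'
from h import *
P=np.array([(.2372,.1183),(.2324,.1298),(.2282,.1385),(.2251,.1443),(.2215,.1504),(.2186,.1548),(.2169,.1569)])
P[:,0]/=.9915
s=least_squares(lambda c:np.hypot(P[:,0]-c[0],P[:,1]-c[1])-.135,[.11,.07]);c=s.x
if __name__=="__main__":
    print(c,np.round(s.fun*1e3,2)); th=np.arctan2(P[:,1]-c[1],P[:,0]-c[0]);print(th)
    t0=th[-1]
    for d in np.arange(0,.47,.04): print(round(d,2),"ty %.1f tz %.1f z %.4f"%(135*(np.cos(t0-d)-np.cos(t0)),-135*(np.sin(t0-d)-np.sin(t0)),c[1]+.135*np.sin(t0-d)))
E
python3 arc.py
```

```text
[0.11088765 0.07568877] [ 0.23 -0.16 -0.2  -0.11  0.06  0.16  0.02]
[0.32055295 0.41293992 0.48472895 0.53359205 0.58617739 0.62527816
 0.64532225]
0.0 ty 0.0 tz -0.0 z 0.1569
0.04 ty 3.2 tz 4.4 z 0.1525
0.08 ty 6.1 tz 8.9 z 0.1480
0.12 ty 8.9 tz 13.5 z 0.1434
0.16 ty 11.6 tz 18.2 z 0.1387
0.2 ty 14.0 tz 23.0 z 0.1338
0.24 ty 16.2 tz 28.0 z 0.1289
0.28 ty 18.2 tz 33.0 z 0.1239
0.32 ty 20.1 tz 38.0 z 0.1188
0.36 ty 21.7 tz 43.2 z 0.1137
0.4 ty 23.1 tz 48.4 z 0.1085
0.44 ty 24.3 tz 53.7 z 0.1032
```

```bash
python3 -m jog '[[255,0,5,7,0],[255,0,9.5,13,0],[255,0,13,20,0],[255,0,16.5,26,0],[255,0,19.5,33,0],[255,0,21.5,39,0],[255,0,23.5,45,0],[255,0,23.5,45,0]]'
```

```text
time_s: 6.85
eef_pos: [0.488, 0.2381, 0.1144]
tool_rot: [0.198, 3.133, -0.001]
force: [-2.2, 1.3, 5.5]
opening: 0.014
```

```bash
python3 -m jog '[[255,0,1,3,0],[255,0,1.5,6,0],[255,0,1.5,6,0]]'
```

```text
time_s: 7.15
eef_pos: [0.4884, 0.2397, 0.1092]
tool_rot: [0.197, 3.132, -0.0]
force: [-3.0, 1.7, 8.3]
opening: 0.0134
```

```bash
python3 -m jog '[[255,0,0.5,2,0],[255,0,1,3.5,0],[255,0,1,3.5,0]]'; python3 - <<'E'
from h import *
F={n:ctrl.grab_frame(n) for n in("scene","top")}
for n in F:print(n,[(np.round(x["position"],1).tolist(),round(x["p"],2)) for x in ctrl.landmark_of(F[n],"tray")])
E
```

```text
time_s: 7.45
eef_pos: [0.4887, 0.2406, 0.1054]
tool_rot: [0.197, 3.132, 0.0]
force: [-1.3, 1.7, 4.8]
opening: 0.0135
scene [([225.5, 169.6], 0.74), ([356.7, 338.0], 0.5)]
top [([327.3, 209.3], 0.66), ([358.5, 210.3], 0.28)]
```

```bash
python3 -m jog '[[255,0,0.5,2,0],[255,0,0.7,3,0],[255,0,0.7,3,0]]'
```

```text
time_s: 7.95
eef_pos: [0.4888, 0.2413, 0.1025]
tool_rot: [0.197, 3.132, -0.0]
force: [-1.6, 1.3, 6.9]
opening: 0.0137
```

```bash
python3 -m jog '[[255,0,0.3,1.5,0],[255,0,0.7,3,0],[255,0,0.7,3,0]]'
```

```text
time_s: 8.25
eef_pos: [0.4891, 0.2419, 0.0999]
tool_rot: [0.197, 3.131, -0.001]
force: [-2.3, 0.8, 8.4]
opening: 0.0135
```

```bash
python3 -m jog '[[255,0,0.2,1.5,0],[255,0,0.5,3,0],[255,0,0.5,3,0]]'
```

```text
time_s: 8.55
eef_pos: [0.4895, 0.2424, 0.0981]
tool_rot: [0.197, 3.13, -0.0]
force: [-4.7, -1.2, 14.6]
opening: 0.0132
```

```bash
python3 -m jog '[[255,0,-1,-8,0],[255,0,-2.5,-15,0],[255,0,-5,-23,0],[255,0,-8,-30,0],[255,0,-11,-37,0],[255,0,-15,-44,0],[255,0,-18.5,-50,0],[255,0,-21.5,-54,0],[255,0,-21.5,-54,0]]'; python3 - <<'E'
from h import *
F={n:ctrl.grab_frame(n) for n in("scene","top")}
r={}
for n in F:
    r[n]=ctrl.landmark_of(F[n],"tray");print(n,[(np.round(x["position"],1).tolist(),round(x["p"],2)) for x in r[n]])
print(tri([(F[n],r[n][0]["position"]) for n in F]))
for z in(.142,.154,.166,.178,.19):print(z,[proj(F[n],(.52,.029,z)).round(1) for n in F])
save(F["scene"],"s2",(140,90,300,210),4)
E
```

```text
time_s: 9.45
eef_pos: [0.4853, 0.2218, 0.1499]
tool_rot: [0.197, 3.134, 0.004]
force: [-1.7, 4.3, -0.7]
opening: 0.0136
scene [([225.0, 169.0], 0.57)]
top [([324.1, 211.7], 0.71)]
(array([0.51550799, 0.03056512, 0.1741587 ]), [[2.1, 0.2], [1.9, -0.9]])
0.142 [array([227., 181.]), array([325.2, 211.8])]
0.154 [array([226.4, 177.1]), array([325.7, 210.7])]
0.166 [array([225.9, 173.2]), array([326.3, 209.5])]
0.178 [array([225.3, 169.2]), array([326.8, 208.3])]
0.19 [array([224.7, 165.1]), array([327.3, 207.1])]
```

View pics/s2.png

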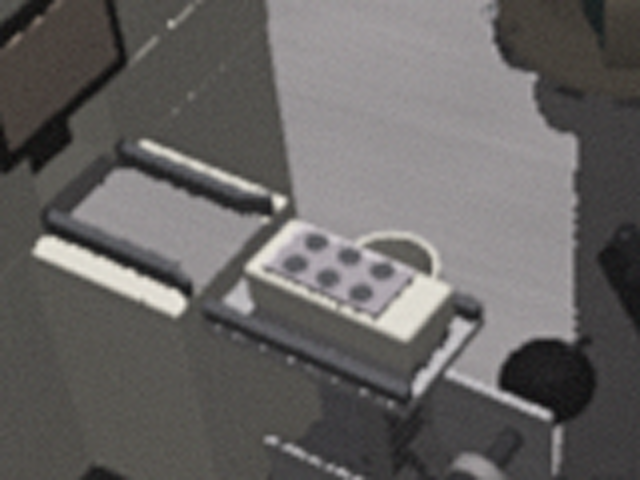

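The crop shows the cartridge on the tray, with the tray's rail corners at crop (207,305), (405,390) and (478,312). The tray is still just below the deck. I'll check the height against a projected model.

```bash
python3 - <<'E'
from h import *
np.set_printoptions(precision=1,suppress=True)
f=ctrl.grab_frame("scene")
p=(.5205,.028,-.13)
C=lambda X:(proj(f,rt(p,X))-[140,90])*4
for z in(.154,.166,.178,.19):print(z,[C((a,b,z+.01)) for a,b in((.038,-.062),(.038,.062),(-.038,.062))])
print([C(X) for X in((.027,-.067,.202),(-.027,-.067,.202),(0,-.067,.19),(.027,-.165,.202),(-.027,-.165,.202))])
E
```

```text
0.154 [array([201.3, 339.5]), array([402.7, 429. ]), array([481.6, 331.7])]
0.166 [array([197.7, 323.6]), array([401. , 413.4]), array([480.7, 315.8])]
0.178 [array([194. , 307.4]), array([399.2, 397.4]), array([479.8, 299.5])]
0.19 [array([190.2, 290.8]), array([397.4, 381.1]), array([478.9, 283. ])]
[array([194.7, 271. ]), array([256.8, 206.9]), array([229.5, 255.2]), array([ 43.3, 205.7]), array([107.9, 145.5])]
```

The tray is at about 0.178, so it started two steps down and needs one more stroke. I'll finish the up stroke to the stop.

```bash
python3 -m jog '[[255,0,-2,-3,0],[255,0,-4,-6,0],[255,0,-5.5,-8,0],[255,0,-5.5,-8,0]]'
```

```text
time_s: 10.1
eef_pos: [0.4843, 0.2175, 0.1561]
tool_rot: [0.195, 3.136, 0.006]
force: [2.7, 11.7, -8.1]
opening: 0.0135
```

```bash
python3 -m jog '[[255,0,5,7,0],[255,0,9.5,13,0],[255,0,13,20,0],[255,0,16.5,26,0],[255,0,19.5,33,0],[255,0,22,40,0],[255,0,24,46,0],[255,0,25.5,52,0],[255,0,26.5,57,0],[255,0,26.5,57,0]]'
```

```text
time_s: 11.1
eef_pos: [0.4887, 0.2416, 0.1008]
tool_rot: [0.197, 3.133, -0.002]
force: [-0.4, 0.2, 3.8]
opening: 0.0137
```

```bash
python3 -m jog '[[255,0,0.3,1.5,0],[255,0,0.6,3,0],[255,0,0.6,3,0]]'
```

```text
time_s: 11.4
eef_pos: [0.4891, 0.2421, 0.099]
tool_rot: [0.198, 3.131, -0.001]
force: [-2.8, -1.6, 9.9]
opening: 0.0137
```

```bash
python3 -m jog '[[255,0,0.2,1,0],[255,0,0.2,1.3,0],[255,0,0.2,1.3,0]]'
```

```text
time_s: 11.7
eef_pos: [0.4894, 0.2423, 0.0984]
tool_rot: [0.198, 3.131, -0.001]
force: [-4.3, -2.1, 13.8]
opening: 0.0136
```

```bash
python3 -m jog '[[255,0,-0.5,-6,0],[255,0,-2,-12,0],[255,0,-2,-12,0],[0,-0,-2,-12,0],[0,0,-2,-12,0],[0,0,-2,-12,0],[0,0,-2,-12,0]]'; python3 - <<'E'
from h import *
np.set_printoptions(precision=1,suppress=True)
f=ctrl.grab_frame("scene");g=ctrl.grab_frame("top")
a=[ctrl.landmark_of(x,"tray")[0]["position"] for x in(f,g)]
print(a,tri([(f,a[0]),(g,a[1])])[0]*1e3)
save(f,"s3",(140,90,300,210),4)
E
```

```text
time_s: 12.4
eef_pos: [0.4875, 0.2411, 0.1069]
tool_rot: [-0.197, -3.135, -0.0]
force: [-0.3, 0.3, -0.5]
opening: 0.071
[[224.1, 170.4], [326.8, 209.3]] [519.6  27.2 173.1]
```

View pics/s3.png

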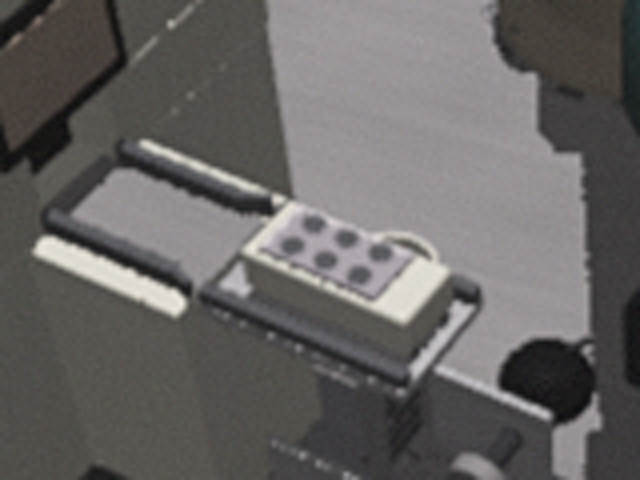

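The tray rail corners are now at crop (203,290), (405,373) and (478,292). That is 16 px higher than before, which matches z of about 0.190, and the tray rail lines up with the deck rail. The gripper is open, so I raise it clear and measure the cartridge's near end.

```bash
python3 -m jog '[[0,0,0,-20,0],[0,0,0,-60,0],[0,0,0,-100,0],[255,0,0,-140,0],[255,0,0,-165,0],[255,0,0,-165,0]]'; python3 - <<'E'
from h import *
np.set_printoptions(precision=4,suppress=True)
f=ctrl.grab_frame("scene");t=ctrl.grab_frame("top");w=ctrl.grab_frame("wrist");p=(.5205,.028,-.13)
X=atz(f,(140+428/4,90+293/4),.226);print("cart end (scene)",X,inv(p,X))
X=atz(t,(200+357/3.5,160+160/3.5),.202);print("cart end top old z178",X,inv(p,X))
for n,g in(("scene",f),("top",t),("wrist",w)):
    for x in ctrl.landmark_of(g,"cartridge")[:4]:
        X=atz(g,x["position"],.19);print(n,np.round(x["position"]),round(x["p"],2),X,inv(p,X))
    for x in ctrl.landmark_of(g,"deck_edge")[:1]:
        X=atz(g,x["position"],.19);print(n,"deck",X,inv(p,X))
s=ctrl.sense();print(s["eef_pos"],s["time_s"],s["opening"])
save(w,"w2",None,1.2)
E
```

```text
time_s: 13.2
eef_pos: [0.4888, 0.2414, 0.277]
tool_rot: [0.197, 3.128, 0.006]
force: [0.4, 0.2, -0.7]
opening: 0.044
cart end (scene) [0.5293 0.0856 0.226 ] [0.0013 0.0582 0.226 ]
cart end top old z178 [0.5222 0.0824 0.202 ] [-0.0054  0.0542  0.202 ]
scene [229. 164.] 0.93 [0.5136 0.0348 0.19  ] [-0.0078  0.0059  0.19  ]
scene [341. 186.] 0.87 [0.4869 0.2654 0.19  ] [-0.0641  0.231   0.19  ]
scene [429. 287.] 0.58 [0.6455 0.4679 0.19  ] [0.0669 0.4524 0.19  ]
scene deck [ 0.5084 -0.0426  0.19  ] [-0.0028 -0.0716  0.19  ]
top [132. 228.] 0.75 [0.4901 0.4366 0.19  ] [-0.0831  0.4012  0.19  ]
top [322. 206.] 0.66 [0.5239 0.0406 0.19  ] [0.0017 0.0129 0.19  ]
top deck [ 0.5159 -0.0367  0.19  ] [ 0.0038 -0.0648  0.19  ]
wrist [ 25. 288.] 0.88 [0.5186 0.0363 0.19  ] [-0.0029  0.008   0.19  ]
wrist [254.  27.] 0.8 [0.3608 0.2414 0.19  ] [-0.186   0.1909  0.19  ]
wrist [477. 175.] 0.63 [0.4721 0.3832 0.19  ] [-0.0941  0.346   0.19  ]
wrist [276. 196.] 0.16 [0.4698 0.2412 0.19  ] [-0.0779  0.2048  0.19  ]
[0.4875 0.2408 0.2712] 13.65 -5.791439930744702e-05
```

View pics/w2.png

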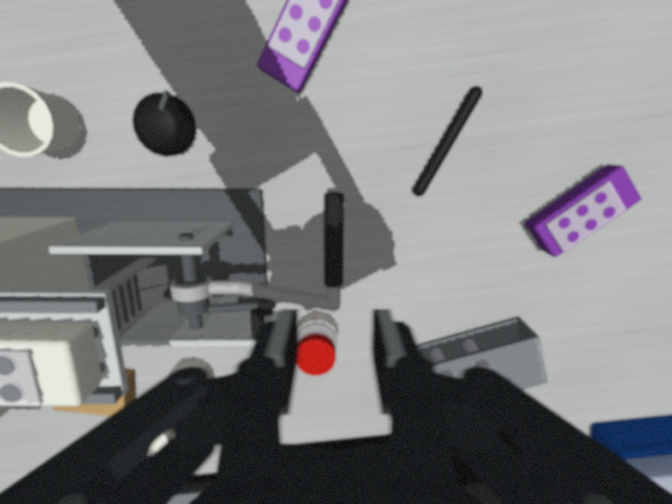

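The wrist view shows the fingers shut and clear of the grip, with the cartridge at the left edge, picture pixel (30,345). Its near end is at about station y = 0.058. I go to station (0, 0.095) behind it.

```bash
python3 -m jog '[[255,-20,-37,0,0],[255,-40,-74,0,0],[255,-60,-112,0,0],[255,-60,-112,0,0],[255,-60,-112,30,0],[255,-60,-112,60,0],[255,-60,-112,67,0],[255,-60,-112,67,0]]'; python3 - <<'E'
from h import *
np.set_printoptions(precision=4,suppress=True)
s=ctrl.sense();p=(.5205,.028,-.13);print(s["eef_pos"],inv(p,s["eef_pos"]),s["force"])
f=ctrl.grab_frame("scene");save(f,"s4",(120,60,320,210),4)
E
```

```text
time_s: 14.45
eef_pos: [0.5325, 0.1225, 0.2041]
tool_rot: [-0.197, -3.133, 0.001]
force: [0.3, -0.3, 0.5]
opening: 0.0001
[0.5325 0.1225 0.2041] [-0.0004  0.0953  0.2041] [ 0.3166 -0.2818  0.4616]
```

View pics/s4.png

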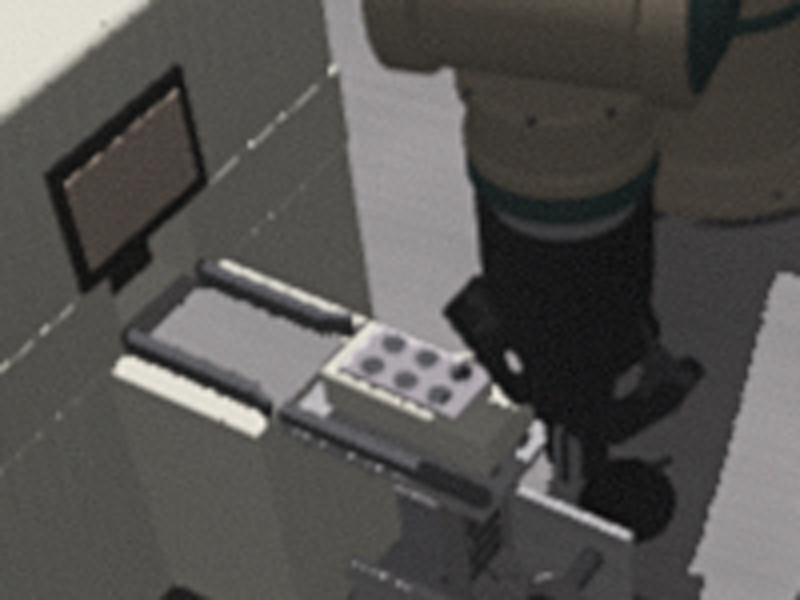

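The picture shows the shut fingers behind the cartridge, at crop (568,460), with a small gap. The rails are lined up and the wrist is clear of the analyser. I start pushing.

```bash
python3 -m jog '[[255,0,-4,0,0],[255,0,-8,0,0],[255,0,-12,0,0],[255,0,-16,0,0],[255,0,-20,0,0],[255,0,-24,0,0],[255,0,-28,0,0],[255,0,-32,0,0],[255,0,-36,0,0],[255,0,-40,0,0]]'
```

```text
time_s: 15.5
eef_pos: [0.5281, 0.0823, 0.2051]
tool_rot: [0.197, 3.135, 0.0]
force: [-1.2, 0.4, 1.2]
opening: 0.0002
```

```bash
python3 -m jog '[[255,0,-4,0,0],[255,0,-8,0,0],[255,0,-12,0,0],[255,0,-16,0,0],[255,0,-20,0,0],[255,0,-24,0,0],[255,0,-28,0,0],[255,0,-32,0,0],[255,0,-36,0,0],[255,0,-36,0,0]]'
```

```text
time_s: 16.5
eef_pos: [0.5235, 0.0463, 0.2049]
tool_rot: [-0.198, -3.135, 0.0]
force: [0.5, 1.4, 0.0]
opening: -0.0004
```

```bash
python3 -m jog '[[255,0,-4,0,0],[255,0,-8,0,0],[255,0,-12,0,0],[255,0,-16,0,0],[255,0,-20,0,0],[255,0,-24,0,0],[255,0,-28,0,0],[255,0,-32,0,0],[255,0,-36,0,0],[255,0,-36,0,0]]'; python3 - <<'E'
from h import *
f=ctrl.grab_frame("scene");save(f,"s5",(120,60,320,210),4)
E
```

```text
time_s: 17.5
eef_pos: [0.5189, 0.0105, 0.2048]
tool_rot: [-0.199, -3.135, 0.001]
force: [-0.2, -0.4, 0.2]
opening: -0.0001
```

View pics/s5.png

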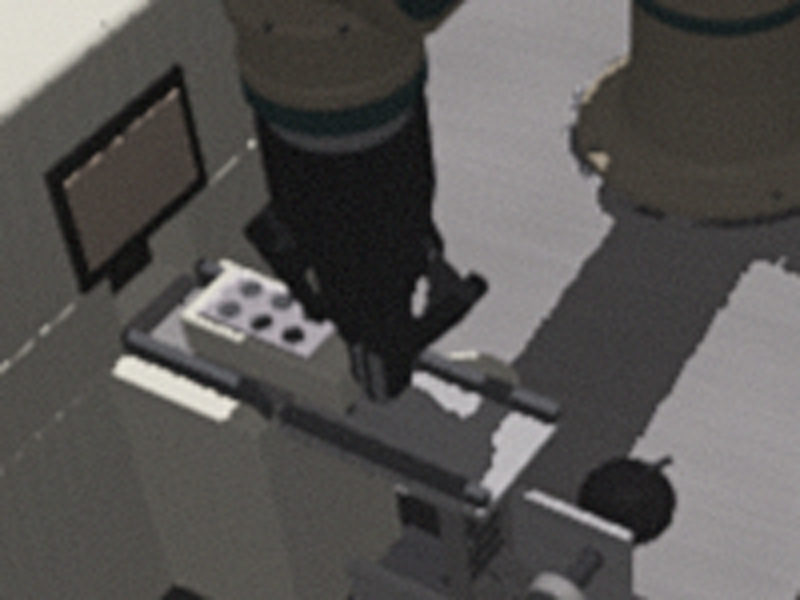

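The cartridge is on the deck between the rails, crop (265,325), heading for the mouth, and forces are small. I continue.

```bash
python3 -m jog '[[255,0,-4,0,0],[255,0,-8,0,0],[255,0,-12,0,0],[255,0,-16,0,0],[255,0,-20,0,0],[255,0,-24,0,0],[255,0,-28,0,0],[255,0,-32,0,0],[255,0,-36,0,0],[255,0,-36,0,0]]'
```

```text
time_s: 18.55
eef_pos: [0.5145, -0.0251, 0.2051]
tool_rot: [0.198, 3.135, -0.0]
force: [0.8, 0.6, 0.4]
opening: -0.0002
```

```bash
python3 -m jog '[[255,0,-3,0,0],[255,0,-6,0,0],[255,0,-9,0,0],[255,0,-12,0,0],[255,0,-12,0,0]]'
```

```text
time_s: 19.05
eef_pos: [0.513, -0.0369, 0.205]
tool_rot: [0.198, 3.135, -0.0]
force: [0.0, 0.1, 0.0]
opening: -0.0001
```

```bash
python3 -m jog '[[255,0,-2,0,0],[255,0,-4,0,0],[255,0,-6,0,0],[255,0,-8,0,0],[255,0,-8,0,0]]'
```

```text
time_s: 19.55
eef_pos: [0.512, -0.0447, 0.205]
tool_rot: [-0.198, -3.135, 0.0]
force: [0.1, 0.3, -0.1]
opening: 0.0
```

```bash
python3 -m jog '[[255,0,-2,0,0],[255,0,-4,0,0],[255,0,-4,0,0]]'
```

```text
time_s: 19.85
eef_pos: [0.5115, -0.0487, 0.205]
tool_rot: [-0.198, -3.135, 0.0]
force: [-0.0, -0.9, -0.6]
opening: -0.0
```

```bash
python3 -m jog '[[255,0,-1.5,0,0],[255,0,-3,0,0],[255,0,-3,0,0]]'
```

```text
time_s: 20.15
eef_pos: [0.5111, -0.0516, 0.205]
tool_rot: [0.198, 3.135, -0.0]
force: [-0.2, -0.4, -0.1]
opening: -0.0
```

```bash
python3 -m jog '[[255,0,-1.5,0,0],[255,0,-3,0,0],[255,0,-3,0,0]]'
```

```text
time_s: 20.45
eef_pos: [0.5108, -0.0541, 0.205]
tool_rot: [0.197, 3.135, 0.001]
force: [0.5, 2.9, 0.4]
opening: -0.0001
```

Force is starting to rise.

```bash
python3 -m jog '[[255,0,-1.5,0,0],[255,0,-2,0,0],[255,0,-2,0,0]]'
```

```text
time_s: 20.75
eef_pos: [0.5106, -0.0556, 0.205]
tool_rot: [0.196, 3.135, 0.002]
force: [1.7, 5.7, 0.0]
opening: 0.0001
```

```bash
python3 -m jog '[[255,0,-1,0,0],[255,0,-2,0,0],[255,0,-2,0,0]]'
```

```text
time_s: 21.05
eef_pos: [0.5105, -0.057, 0.2051]
tool_rot: [0.195, 3.135, 0.004]
force: [1.6, 7.8, 0.7]
opening: 0.0002
```

The slope is 2 N/mm, so this is the buffer, compressed by about 3.5 mm and home. I back off slowly, rise and look.

```bash
python3 -m jog '[[255,0,1,0,0],[255,0,2,0,0],[255,0,4,0,0],[255,0,8,0,0],[255,0,18,0,0],[255,0,28,0,0],[255,0,28,-40,0],[255,0,28,-80,0],[255,0,60,-90,0],[255,0,100,-90,0]]'; python3 - <<'E'
from h import *
np.set_printoptions(precision=4,suppress=True)
f=ctrl.grab_frame("scene");w=ctrl.grab_frame("wrist");p=(.5205,.028,-.13)
s=ctrl.sense();print(s["eef_pos"],s["force"],s["time_s"])
C=lambda X:(proj(f,rt(p,X))-[110,60])*4
for y in(-.145,-.139,-.13):print(y,"near top end",C((.022,y+.05,.226)),C((-.022,y+.05,.226)))
save(f,"s6",(110,60,310,210),4);save(w,"w3",None,1.2)
E
```

```text
time_s: 22.05
eef_pos: [0.5236, 0.0413, 0.2981]
tool_rot: [0.201, 3.13, -0.0]
force: [0.5, 0.4, -1.0]
opening: 0.0001
[0.523  0.0449 0.2954] [-0.0684 -0.527  -0.0641] 22.15
-0.145 near top end [268.1308 331.5858] [320.5399 280.1741]
-0.139 near top end [277.6961 335.6313] [329.9677 284.0196]
-0.13 near top end [292.1153 341.7297] [344.1779 289.8157]
```

View pics/s6.png

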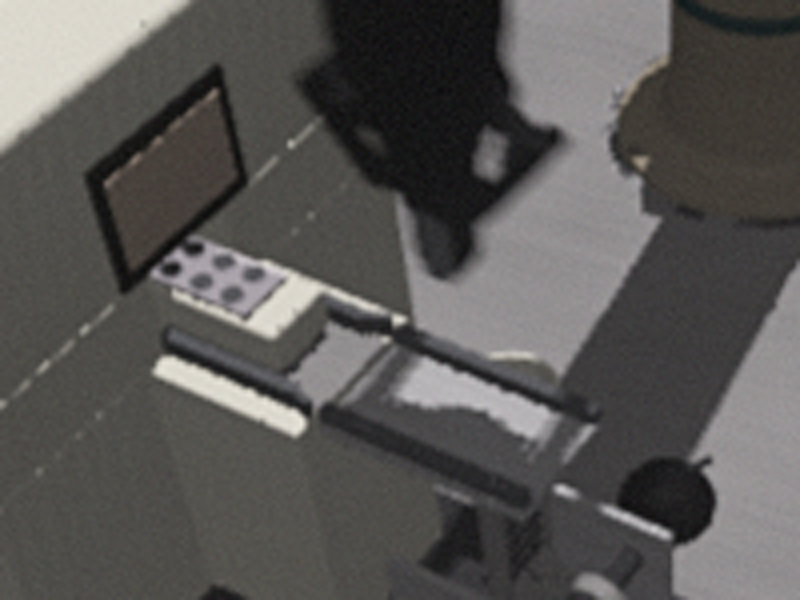

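The picture shows the cartridge flat in the mouth. Its near top corners are at about crop (273,339) and (327,291), within a few pixels of the model for y = -0.145. The tray is level with the deck and the gripper is clear.

```bash
python3 -m jog '[[255,0,0,0,0],[255,0,0,0,0],[255,0,0,0,0]]'; python3 -c "
from station import ctrl
print(ctrl.hand_in())"
```

```text
time_s: 22.45
eef_pos: [0.5227, 0.0402, 0.2949]
tool_rot: [-0.199, -3.135, 0.0]
force: [0.6, 0.0, -0.5]
opening: 0.0001
the job is handed in; nothing more can be done
None
```

I pumped the lift two full strokes, which brought the tray level with the deck. I then let go of the handle, pushed the cartridge off the tray to the stop in the bay, and handed the job in at 22.5 s. I got no verdict back.

- **Handle:** I felt both stops on each stroke. The highest force I read was about 17 N at the upper stop and 15 N at the lower one, including the load, so the handle was not forced. The 17 N is slightly over your "15 N or so" guidance.
- **Tray:** Projecting the tray's rail corners gave a height of about 0.190 m (±2 mm), and the tray rail lined up with the deck rail. The trained network's triangulated tray height disagreed, at 0.173 m. I trusted the rail corners because they moved 16 px, the 12 mm of one step.
- **Cartridge:** The pushing force stayed below about 8 N. It rose at about 2 N per mm where the buffer should be, putting the cartridge at about y = -0.146 m while I was pushing. After I backed off, the picture fitted y = -0.145 m to within 7–11 px. That could be up to 4 mm short, though earlier points showed a similar offset. I did not touch the cartridge again to confirm.
- **Bystanders and robot:** I steered clear of the other things on the bench but did not measure them again at the end. The gripper was clear of everything at hand-in.

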